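# Sleeve the post of a spring-return slide, pull it to the notch and hold it

### The arm

A 6-joint arm with a two-finger parallel gripper is mounted at the origin on a cart in front of the work surface, level with it; the furniture and walls round the work are solid. World frame = base frame: x ahead of the robot, y to its left, z up, the work surface at z = 0. Lengths are in m, angles in rad, forces in N, time in s.
With the tool pointing down it reaches from about 0.3 to 0.875 m from the base axis. Payload 6.4 kg.
Tool frame: the origin (TCP) lies midway between the tips of the shut fingers; the grasp point (between the pads) lies 19 mm behind it; z points along the fingers, y is the direction in which the jaws open and shut (so a half turn about z gives the same grasp; the last joint's range is limited). The gripper opens to 85 mm and grips with 20 to 120 N. Pads are 22 mm wide; open, the fingers measure 114 mm over their backs; the gripper's body (76 mm by 85 mm) begins 54 mm behind the grasp point. The pads swing forward as they close: fully open they stand 13 mm farther back than shut.
Start: joints at [1.108, 0.181, 1.607, -0, 1.354, -0.206], TCP at [0.146, 0.556, 0.231] pointing down, gripper open.
Joint ranges: [-2.99, 2.99], [-0.89, 2.07], [0.3, 2.58], [-1.14, 4.28], [0, 2.63], [-3.12, 3.12]. Speed limits (rad/s): [2.57, 2.57, 3.01, 3.14, 3.14, 3.14].

### API

Orientations are given as a unit quaternion [w, x, y, z].
In Python, from bench import get_obs, camera, hand_in gives the robot as it stands.
- The arm moves only by the tool drive_tool, never from a script. Its argument "deltas" is a list of rows, each a list of 2 entries, a list of its own where there are three numbers: the shift along the world's x, y, z in m, then the turn about the world's z in rad. A call has 1 to 10 rows; each row shifts and turns the pose as measured when the row begins; what a row does not reach is not made up. A row lasts 1/10 s, in which the tool goes at most 50 mm and 8.59 degrees, less where a joint would pass 70% of its speed; a pose out of reach is approached as far as the arm can. A call is refused whole if a number of a shift passes 0.05 or a number of a turn 0.15, either way. A call with a gripper value outside its range is refused whole. "gripper" is the opening, from 0 (shut) to 1 (fully open), set as the call begins (left out, the last holds). The fingers move at their own pace and stop on an object; the grip force is fixed at half the most. Time passes only in rows, so rows that do not move let the fingers close. It gives the time, the measured TCP pose, the force and the opening at its end, in the units of the state.
- get_obs(): the state, without advancing time (a new reading comes with each control period).
- camera(name): name is "side" or "top" or "wrist"; returns a dict with "frame" (420x560x3 uint8, red, green, blue), "fx", "fy", "cx", "cy" (pixels), "k1" (the pictures are not rectified: a ray, as slopes to the right and down, at radius r is drawn at 1 + k1 r^2 times it, then the intrinsics apply), "eye" and "attitude" of the camera in the world. Camera axes: x right, y down, z forward; pixel columns grow to the right and rows downward; lengths in m; the calibration is good to about 2 mm. A picture is of the moment at which its call begins. There is no depth.
- hand_in(): hands the job in, once; it reports no verdict.
The state is a dict: "time_s": time; "q": joint angles; "dq": joint speeds; "joint_efforts": joint torques, N m; "eef_pos": TCP position; "eef_rot": TCP orientation; "wrist_force": force on the tool from outside, world axes, zero at the start; "torque": the same for the moment, N m; "opening": opening from 0.0 (shut) to 1.0 (fully open).
Only numpy, scipy, OpenCV 4.12 (cv2) and the standard library are available. Lean on these libraries where they do the work, as an engineer would, in place of code of your own. Each camera call takes 0.05 s, during which the arm holds its last target.

### The job

Slip the loose grip sleeve over the upright post of the spring-return slide until it sits fully down on the post's holder. Then, by the sleeve, pull the slide out until its pointer stands in the notch of the index block. Finish while still holding the sleeve so that the slide stays there against its spring, and leave the other things on the bench where they are.

Things in the scene. Friction and masses are not known exactly. Their poses are not given: they have to be found in the camera images.
- sleeve: loose plain metal sleeve (a tube open at both ends, fine dark grooves round it) standing upright on the bench: 28 mm outside diameter, 36 mm tall, bore 15.4 mm, 35 to 80 g. Origin: centre of its lower end; z up along its axis.
- jig: fixed slide jig on the bench: light metal base plate 158 x 94 x 8 mm, grey spring housing (top 42 mm above the bench) at its +x end, low grey end bracket (top 32 mm) at its -x end, two guide rods between them. Origin: on the bench, below the post when the slide is home. z up; the slide is pulled out along the jig's -x axis.
- slide: dark carriage (40 x 52 mm, top 28 mm above the bench) on the guide rods, carrying a black post holder with an upright steel post; same axes as the jig, origin on the bench level below the post's axis (at the jig's origin when home). A spring holds it home; it moves only along the jig's -x axis, by 0 to 60 mm. Pulling takes about 4 N at first, plus 1.1 N for each 10 mm.
- post_top (a point): centre of the top end of the upright steel post, 12.6 mm diameter, 112 mm above the bench; moves with the slide. The bare post is 30 mm tall, below it is the holder, 25 mm diameter (a small thumb screw sticks out of the holder's side towards -y, 19 mm below the holder's top).
- post_foot (a point): on the post's axis at the top face of the black holder, 82 mm above the bench, 30 mm below the post's top: the sleeve's lower end rests here when fully down. z up.
- pointer (a point): tip of the thin metal pointer that sticks out from the carriage's +y side, 40 mm beside the post's axis, 27.5 mm above the bench; moves with the slide.
- notch (a point): middle of the 8 mm wide notch between the two light cheeks of the fixed index block (26 mm over the cheeks) on the +y edge of the base plate, 25.5 mm above the bench; same axes as the jig. Where along x it stands varies: the slide must be pulled out by 25 to 48 mm until the pointer tip has the notch's x along the jig's axis.
- lens_tube: bystander: short black lens tube, 30 mm diameter, 25 mm tall, standing on the bench; origin in the centre of its underside
- vial: bystander: capped glass vial, 27 mm diameter, 57 mm tall; origin in the centre of its underside
- sensor: bystander: flat black sensor puck, 48 mm diameter, 18 mm tall; origin in the centre of its underside
Not all that is in view belongs to the job. Leave any turquoise look-alike of the sleeve alone.

How it is judged:
On the way:
1. the sleeve is fully down on the post while the slide is still home (pulled less than 8 mm) (horizontal distance between sleeve and post_foot below 0.004 m and z of sleeve in the frame of post_foot below 0.004 m and angle between sleeve's own z axis and vertical below 0.15 rad and x of post_foot in the frame of jig above -0.008 m), for 0.2 s.
At the end, for the whole second after the job is handed in: The sleeve is down on the holder (within 4 mm in height and sideways, upright within 0.15 rad), the pointer stands in the notch (within 4 mm of its middle) and at rest, the fingers hold the sleeve (over 2 N) and do not hold the slide, holder or post itself (under 2 N) (horizontal distance between sleeve and post_foot below 0.004 m and z of sleeve in the frame of post_foot below 0.004 m and angle between sleeve's own z axis and vertical below 0.15 rad and x of pointer in the frame of notch between -0.004 and 0.004 m and linear speed of slide below 0.01 m/s and contact force between the fingers and sleeve above 2 N and contact force between the fingers and slide below 2 N); the arm keeps its last pose, push and grip.
It fails at once if the lens tube is knocked or carried away (more than 25 mm) (distance of lens_tube from where it was at the start of the episode above 0.025 m).
It fails at once if the vial is knocked or carried away (more than 25 mm) (distance of vial from where it was at the start of the episode above 0.025 m).
It fails at once if the sensor puck is knocked or carried away (more than 25 mm) (distance of sensor from where it was at the start of the episode above 0.025 m).
It also fails if it takes over 48 s, if anything falls off the work surface, if the arm or the gripper's body presses on something with over 40 N, if the wrist force passes 120 N, or if a joint passes its speed limit or range.

## Working session

There is one attempt and no reset: what is moved stays moved. The work goes in short steps, Python scripts to look and compute and a tool call to move; the robot and the scene stay as the last step left them, time stands still between calls to the robot, and variables do not carry over. Pictures are saved under pics/ and viewed, and the job is handed in when it is done.

Besides the shell and the picture viewer there is one more tool, called as name(argument=value, ...), one argument or row to a line, values as JSON. drive_tool: Moves the arm, as the interface text tells. Its arguments: {"type":"object","properties":{"deltas":{"type":"array","items":{"type":"array"}},"gripper":{"type":"number"}},"required":["deltas"]}

```bash
ls; mkdir -p pics
cat > h.py <<'E'
import numpy as np, cv2, json, pickle
from bench import get_obs, camera
from scipy.spatial.transform import Rotation as R
def rot(c):
    a=np.array(c["attitude"],float)
    return a if a.shape==(3,3) else R.from_quat([a[1],a[2],a[3],a[0]]).as_matrix()
def snap(name,fn):
    c=camera(name); cv2.imwrite(f"pics/{fn}.png",cv2.cvtColor(c["frame"],cv2.COLOR_RGB2BGR)); pickle.dump(c,open(f"pics/{fn}.pkl","wb")); return c
def load(fn): return pickle.load(open(f"pics/{fn}.pkl","rb"))
def K(c): return np.array([[c["fx"],0,c["cx"]],[0,c["fy"],c["cy"]],[0,0,1.]])
def ray(c,u,v):
    xd=np.array([(u-c["cx"])/c["fx"],(v-c["cy"])/c["fy"]]); x=xd.copy()
    for _ in range(30): x=xd/(1+c["k1"]*(x@x))
    return np.array(c["eye"],float), rot(c)@np.array([x[0],x[1],1.])
def onplane(c,u,v,z):
    e,d=ray(c,u,v); return e+d*(z-e[2])/d[2]
def proj(c,p):
    q=rot(c).T@(np.array(p)-np.array(c["eye"])); x=q[:2]/q[2]; x=x*(1+c["k1"]*(x@x)); return np.array([c["fx"]*x[0]+c["cx"],c["fy"]*x[1]+c["cy"]])
def tri(obs):
    A=np.zeros((3,3));b=np.zeros(3)
    for c,u,v in obs:
        e,d=ray(c,u,v); d/=np.linalg.norm(d); M=np.eye(3)-np.outer(d,d); A+=M;b+=M@e
    p=np.linalg.solve(A,b)
    return p,[np.linalg.norm(proj(c,p)-[u,v]) for c,u,v in obs]
E
python3 - <<'E'
from h import *
for n in ["side","top","wrist"]:
    c=snap(n,n+"0"); print(n,c["eye"],np.array(c["attitude"]).round(3).tolist(),c["fx"],c["k1"])
print(get_obs())
E
```

```text
pics
side [0.15125336 0.74524239 0.71250425] [0.12, -0.308, 0.881, -0.338] 483.63069985411516 0.021233754295958123
top [0.32928039 0.29207156 1.04616026] [-0.057, 0.712, -0.697, 0.063] 484.33500074223343 0.026629351170935112
wrist [0.07480561 0.57479913 0.37409223] [0.117, 0.783, 0.604, 0.089] 361.79771876408154 0.007556445308731461
{'time_s': 0.15, 'q': array([ 1.10770226e+00,  1.81357787e-01,  1.60775901e+00,  1.88414445e-05,
        1.35376903e+00, -2.06293129e-01]), 'dq': array([ 2.90026295e-05, -2.12479013e-03, -4.08867954e-03, -1.48102787e-03,
       -1.05342325e-03,  2.67520913e-04]), 'joint_efforts': array([ 8.98192575e-04, -4.45258570e+01, -3.51689744e+01, -2.84456528e-04,
        5.89737567e-03,  1.56366013e-05]), 'eef_pos': array([0.14583308, 0.55578416, 0.23060751]), 'eef_rot': array([-2.21078403e-04,  1.28049933e-01,  9.91767511e-01, -6.07686005e-04]), 'wrist_force': array([ 0.22617019,  0.1600409 , -0.22031983]), 'torque': array([0.00166587, 0.03337825, 0.00916319]), 'opening': 0.9950721649252433}
```

View pics/side0.png

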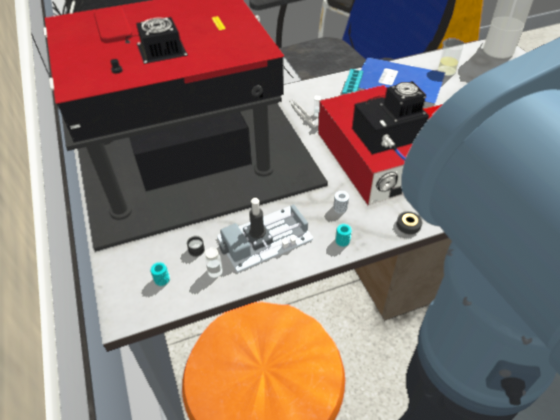

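View pics/top0.png

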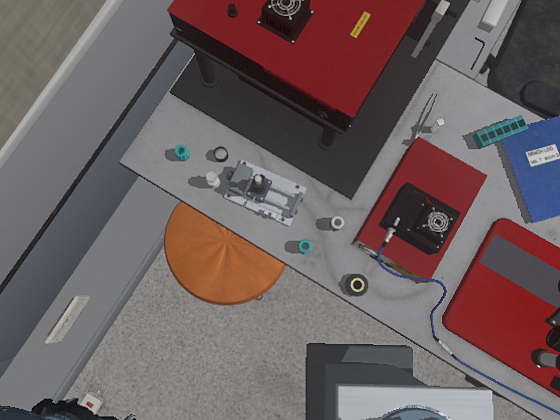

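View pics/wrist0.png

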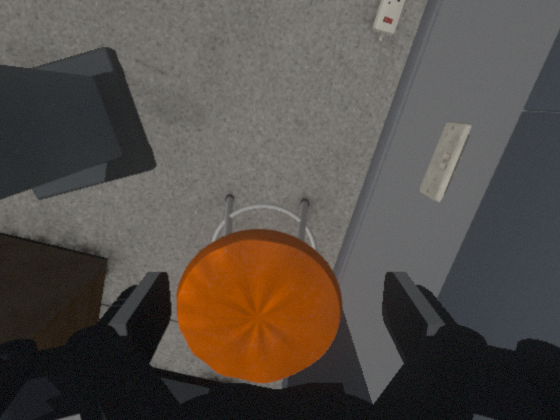

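Run:
```python
from h import *
s=load("side0");t=load("top0")
for n,a,b,z in [("sleeve",(341,195),(337,221),.036),("posttop",(255,201),(260,180),.112),("vial",(212,254),(213,178),.057),("lens",(195,240),(221,154),.025),("turqA",(160,268),(181,152),.036),("turqB",(344,229),(305,246),.036),("gold",(409,221),(357,285),.018),("base0",(237,265),(223,205),.008)]:
    p,e=tri([(s,*a),(t,*b)]); print(n,p.round(4),np.round(e,1),onplane(s,*a,z).round(4),onplane(t,*b,z).round(4))
for n,src,box in [("side0","side0",(170,170,400,290)),("top0","top0",(160,130,390,310))]:
    im=cv2.imread(f"pics/{src}.png"); x0,y0,x1,y1=box
    cv2.imwrite(f"pics/{n}_crop.png",cv2.resize(im[y0:y1,x0:x1],None,fx=3.3,fy=3.3,interpolation=cv2.INTER_CUBIC))
```

```text
sleeve [0.4859 0.1633 0.0377] [0.5 0.4] [0.4859 0.1615 0.036 ] [0.487  0.1634 0.036 ]
posttop [0.5567 0.3271 0.1075] [1.3 1.1] [0.556  0.3309 0.112 ] [0.5536 0.3258 0.112 ]
vial [0.5721 0.4281 0.0484] [0.8 0.7] [0.568  0.4328 0.057 ] [0.5687 0.4261 0.057 ]
lens [0.6303 0.4157 0.0302] [0.8 0.7] [0.6355 0.4138 0.025 ] [0.6306 0.4155 0.025 ]
turqA [0.6293 0.5001 0.0368] [0. 0.] [0.6299 0.4998 0.036 ] [0.6295 0.5003 0.036 ]
turqB [0.4324 0.2303 0.0355] [0.1 0.1] [0.432  0.2306 0.036 ] [0.4325 0.2304 0.036 ]
gold [0.3551 0.1181 0.0126] [0.1 0.1] [0.3536 0.123  0.018 ] [0.3548 0.119  0.018 ]
base0 [0.5228 0.4097 0.0361] [4.8 3.9] [0.5464 0.3993 0.008 ] [0.5208 0.4084 0.008 ]
```

View pics/side0_crop.png

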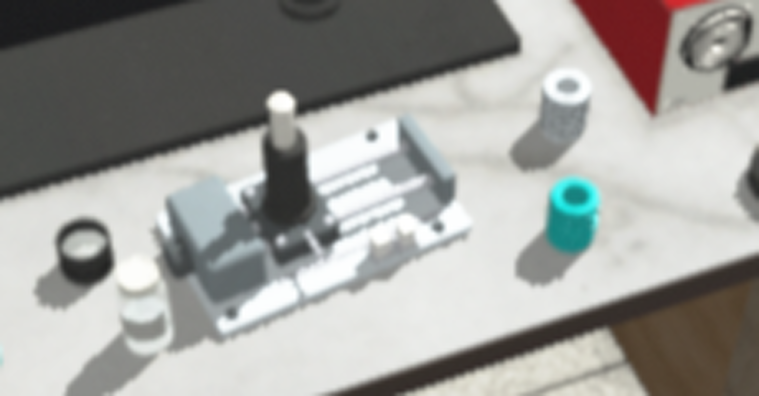

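View pics/top0_crop.png

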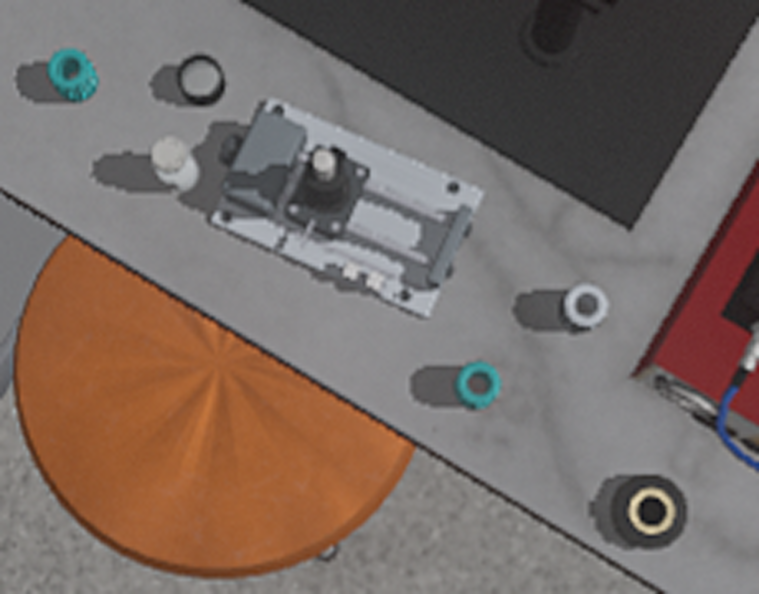

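```bash
python3 - <<'E'
from h import *
s=load("side0");t=load("top0")
for n,a,b in [("bigbox corner top",(283,62),(355,122)),("bigbox left front corner top",(57,78),(168,8)),("smallbox near corner top",(372,175),(357,243)),("smallbox left far top",(322,106),(418,139))]:
    p,e=tri([(s,*a),(t,*b)]); print(n,p.round(3),np.round(e,1))
f=lambda u,v:(160+u/3.3,130+v/3.3)
for n,uv,z in [("plate cornerUL",(270,97),.008),("UR",(484,188),.008),("LR",(430,318),.008),("LL",(210,225),.008),("cheek1",(350,270),.0255),("cheek2",(374,281),.0255),("pointer",(305,236),.0275),("posttop",(323,160),.112)]:
    print(n,onplane(t,*f(*uv),z).round(4))
E
python3 - <<'E'
import cv2
im=cv2.imread("pics/top0.png")[170:330,280:440]; cv2.imwrite("pics/t1.png",cv2.resize(im,None,fx=3.5,fy=3.5,interpolation=2))
E
```

```text
bigbox corner top [0.621 0.166 0.275] [2.1 2.1]
bigbox left front corner top [0.781 0.475 0.333] [2.4 2.1]
smallbox near corner top [0.438 0.133 0.095] [1.8 1.7]
smallbox left far top [0.654 0.001 0.082] [1.1 1.1]
plate cornerUL [0.6244 0.371  0.008 ]
UR [0.5654 0.2267 0.008 ]
LR [0.4773 0.261  0.008 ]
LL [0.536  0.4076 0.008 ]
cheek1 [0.5049 0.3139 0.0255]
cheek2 [0.4981 0.2982 0.0255]
pointer [0.5263 0.3437 0.0275]
posttop [0.5566 0.33   0.112 ]
```

View pics/t1.png

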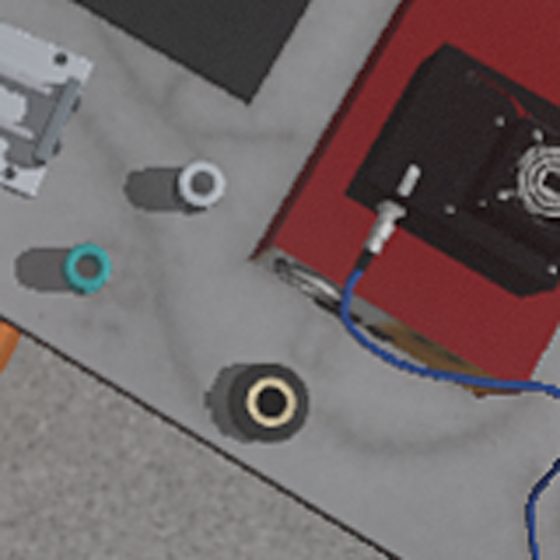

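Candidates for the sleeve (top picture): grey metal tube at (337,223), turquoise look-alikes at (305,246) and (181,152), and the gold-ringed puck at (357,285). I choose the grey one. The crop shows plain metal with an open bore, and it triangulates to a top height of 0.038 m.

drive_tool(
  deltas=[
    [[0.031, -0.036, 0], -0.108],
    [[0.031, -0.036, 0], -0.108],
    [[0.031, -0.036, 0], -0.108],
    [[0.031, -0.036, 0], -0.108],
    [[0.031, -0.036, 0], -0.108],
    [[0.031, -0.036, 0], -0.108],
    [[0.031, -0.036, 0], -0.108],
    [[0.031, -0.036, 0], -0.108],
    [[0.031, -0.036, 0], -0.108],
    [[0.031, -0.036, 0], -0.108],
  ],
  gripper=0.7,
)

```text
time_s: 1.15
eef_pos: [0.4587, 0.1841, 0.2287]
eef_rot: [-0.001, 0.632, 0.775, 0.0]
wrist_force: [0.9, 0.4, -0.7]
opening: 0.699
```

Run:
```python
from h import *
o=get_obs(); print(o["time_s"],o["eef_pos"],o["eef_rot"],o["opening"])
c=snap("wrist","w1"); print(c["eye"]); print(proj(c,[.486,.163,.036]))
```

```text
1.15 [0.45873393 0.18412298 0.22867944] [-1.21036213e-03  6.31598786e-01  7.75294448e-01  1.64654172e-04] 0.6994654610477244
[0.4443524  0.25632892 0.37241988]
[298.76475741 207.71754042]
```

View pics/w1.png

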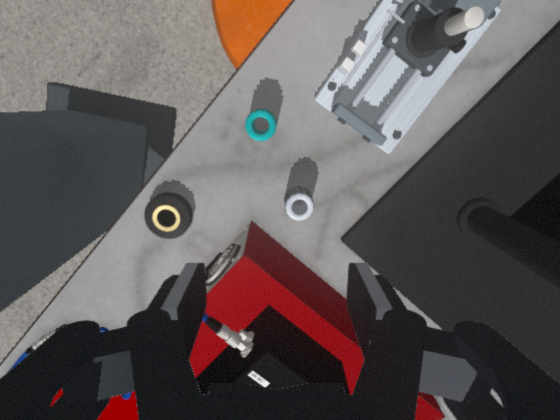

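drive_tool(
  deltas=[
    [[0.005, -0.004, -0.01], -0.15],
    [[0.005, -0.004, -0.01], -0.15],
    [[0.005, -0.004, -0.01], -0.15],
    [[0.005, -0.004, -0.01], -0.15],
    [[0.005, -0.004, -0.01], -0.15],
    [[0, 0, 0], 0],
  ],
)

```text
time_s: 1.8
eef_pos: [0.4904, 0.1541, 0.176]
eef_rot: [0.001, 0.872, 0.489, -0.002]
wrist_force: [-0.2, 0.6, -0.5]
opening: 0.702
```

Run:
```python
from h import *
o=get_obs(); print(o["time_s"],o["eef_pos"],o["eef_rot"],o["opening"])
c=snap("wrist","w2"); print(c["eye"]); print(proj(c,[.486,.163,.036]))
```

```text
1.8 [0.49036686 0.15413475 0.17599388] [ 0.00100543  0.87236351  0.48885291 -0.00192952] 0.7022965783743023
[0.5295856  0.21776265 0.31929781]
[265.08047498 188.46918549]
```

View pics/w2.png

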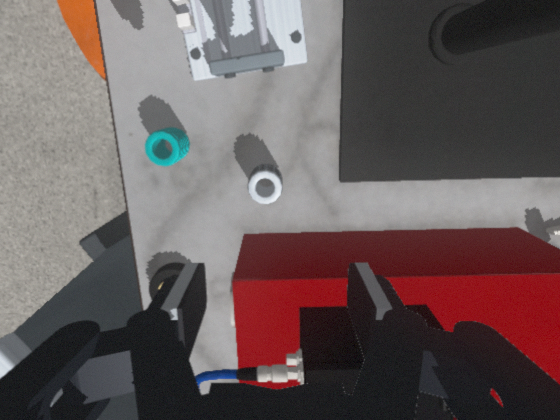

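```bash
python3 - <<'E'
from h import *
obs=[]
for fn,(u,v),r in [("w1",(299,207),18),("w2",(265,187),22),("top0",(337,223),12)]:
    c=load(fn); g=cv2.cvtColor(c["frame"],cv2.COLOR_RGB2GRAY)
    p=g[v-r:v+r,u-r:u+r]; p=cv2.resize(p,None,fx=8,fy=8,interpolation=cv2.INTER_CUBIC)
    cv2.imwrite(f"pics/{fn}_s.png",p)
    # bore: dark hole inside bright ring -> inner contour
    th=cv2.threshold(p,0,255,cv2.THRESH_OTSU)[0]
    for t in (th,190,210):
        m=(p>t).astype(np.uint8)
        cs,h=cv2.findContours(m,cv2.RETR_CCOMP,cv2.CHAIN_APPROX_NONE)
        for k,q in enumerate(cs):
            if len(q)>40: 
                e=cv2.fitEllipse(q); print(fn,t,"hole" if h[0][k][3]>=0 else "out",(u-r+(np.array(e[0])+.5)/8-.5).round(2)[0],(v-r+(e[0][1]+.5)/8-.5).__round__(2),(np.array(e[1])/8).round(1))
E
cd pics; python3 -c "
import cv2,numpy as np
ims=[cv2.resize(cv2.imread(f+'_s.png'),(260,260)) for f in ('w1','w2','top0')];cv2.imwrite('s3.png',np.hstack(ims))"
```

```text
w1 137.0 out 298.39 207.64 [39.  43.2]
w1 137.0 hole 299.06 206.92 [15.2 15.5]
w1 190 out 299.05 207.48 [24.9 26.3]
w1 190 hole 298.89 207.26 [17.3 17.7]
w1 210 out 298.83 207.89 [21.3 23.1]
w2 142.0 out 265.26 189.43 [45.9 50.9]
w2 142.0 hole 247.15 186.6 [1.2 5. ]
w2 142.0 hole 264.66 187.41 [18.5 18.8]
w2 190 out 264.84 187.75 [31.7 32.2]
w2 190 hole 264.73 187.69 [20.3 20.7]
w2 210 out 265.64 187.91 [29.1 30.6]
w2 210 hole 264.83 188.06 [21.8 22. ]
top0 111.0 out 337.13 222.14 [26.6 28.6]
top0 111.0 hole 337.34 221.93 [6.5 6.8]
top0 190 out 332.97 220.03 [0.9 3.5]
```

View pics/s3.png

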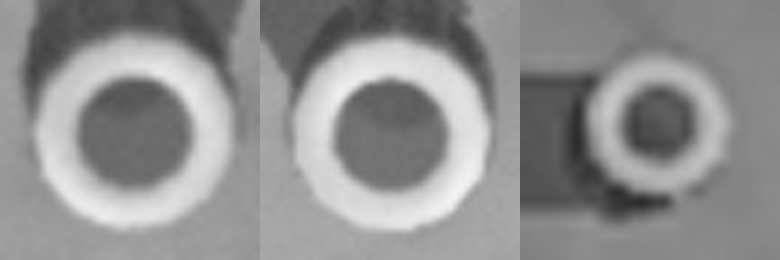

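Run:
```python
from h import *
a=load("w1");b=load("w2");t=load("top0")
w=[(a,299.05,207.0),(b,264.7,187.5)]
print(tri(w)); print(tri(w+[(t,337.3,222.)]))
for q in w+[(t,337.3,222.)]: print(onplane(*q,.036))
def Rm(q): return R.from_quat([q[1],q[2],q[3],q[0]])
print(Rm([0.001,0.872,0.489,-0.002]).as_matrix().round(3))
```

```text
(array([0.48613469, 0.16377876, 0.0359004 ]), [np.float64(0.04404436341726653), np.float64(0.05316693659170981)])
(array([0.48584702, 0.16285152, 0.03286059]), [np.float64(0.6683479900822379), np.float64(0.5184349970897021), np.float64(0.30946904272407305)])
[0.48611134 0.16376376 0.036     ]
[0.48616357 0.16383932 0.036     ]
[0.48488642 0.16280829 0.036     ]
[[ 0.522  0.853 -0.003]
 [ 0.853 -0.522 -0.004]
 [-0.004 -0.    -1.   ]]
```

Run:
```python
from h import *
b=load("w2");a=load("w1"); n=np.array([.522,.853])
for u,v,z in [(300,234,0),(450,230,0),(300,278,.09),(450,275,.09)]:
    p=onplane(b,u,v,z); print(u,v,p.round(4),n@(np.array([.4861,.1638])-p[:2]))
# height: near corner of top in w1 and w2
print(tri([(a,248,257),(b,236,280)]), tri([(a,250,222),(b,246,235)]))
```

```text
300 234 [0.4852 0.1014 0.    ] 0.05371508716283397
450 230 [0.6072 0.0313 0.    ] 0.04975679706780823
300 278 [0.4809 0.1057 0.09  ] 0.05228882229000102
450 275 [0.5718 0.0528 0.09  ] 0.04995615334932341
(array([0.44661459, 0.13280919, 0.10296038]), [np.float64(0.19030080773668584), np.float64(0.23157834220686047)]) (array([0.44218903, 0.12804085, 0.00380039]), [np.float64(0.18645714886004114), np.float64(0.21479981882455074)])
```

drive_tool(
  deltas=[
    [[-0.0022, 0.005, -0.02], -0.02],
    [[-0.0021, 0.0047, -0.03], -0.02],
    [[0, 0, -0.03], 0],
    [[0, 0, -0.02], 0],
    [[0, 0, 0], 0],
  ],
)

```text
time_s: 2.35
eef_pos: [0.4872, 0.1668, 0.0783]
eef_rot: [0.002, 0.876, 0.483, 0.002]
wrist_force: [-0.5, -0.3, 0.9]
opening: 0.696
```

Run:
```python
from h import *
o=get_obs(); print(o["time_s"],o["eef_pos"],o["eef_rot"],o["opening"],o["wrist_force"])
c=snap("wrist","w3")
```

```text
2.35 [0.48715828 0.16676875 0.07828093] [0.00229007 0.87572015 0.4828101  0.00183678] 0.695638894256123 [-0.54491272 -0.32051665  0.93363193]
```

View pics/w3.png

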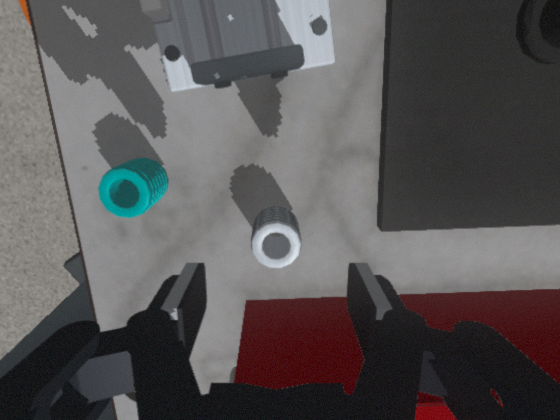

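Run:
```python
from h import *
c=load("w3"); print(onplane(c,275.5,243.5,.036))
p=np.array(get_obs()["eef_pos"])
print(p, [proj(c,[.4872,.1668,z]).round(1) for z in (.0783,.036)])
```

```text
[0.48645447 0.16509521 0.036     ]
[0.48816773 0.16686949 0.07968012] [array([275.4, 276.1]), array([275. , 240.4])]
```

drive_tool(
  deltas=[
    [[-0.0008, -0.0015, -0.02], 0],
    [[-0.0008, -0.001, -0.02], 0],
    [[0, 0, -0.02], 0],
    [[0, 0, -0.01], 0],
    [[0, 0, 0], 0],
  ],
)

```text
time_s: 2.9
eef_pos: [0.4936, 0.1662, 0.0173]
eef_rot: [0.006, 0.873, 0.487, 0.01]
wrist_force: [0.3, 0.8, 0.5]
opening: 0.699
```

drive_tool(
  deltas=[
    [[-0.007, -0.0018, -0.004], 0],
    [[0, 0, -0.004], 0],
    [[0, 0, 0], 0],
  ],
)

```text
time_s: 3.2
eef_pos: [0.4885, 0.1648, 0.0121]
eef_rot: [0.007, 0.873, 0.488, 0.012]
wrist_force: [-0.9, 0.4, 0.5]
opening: 0.695
```

Run:
```python
from h import *
o=get_obs(); print(o["time_s"],o["eef_pos"],o["eef_rot"],o["opening"],o["wrist_force"],o["q"],o["dq"])
c=snap("wrist","w4")
```

```text
3.2 [0.48850717 0.16477856 0.01206273] [0.00666016 0.87262534 0.48819486 0.01210116] 0.6953226202262404 [-0.86465455  0.44930145  0.50081892] [ 0.09636208  0.35264344  1.90918607 -0.0032769   0.85224947  0.64913453] [ 0.00262172 -0.02060345  0.00852407 -0.00014341  0.0128253  -0.00340682]
```

View pics/w4.png

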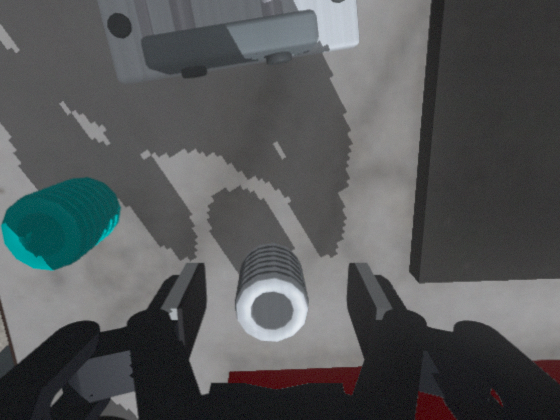

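Run:
```python
from h import *
c=load("w4"); s=onplane(c,272,309,.036); print(s)
o=get_obs();q=o["eef_rot"];M=R.from_quat([q[1],q[2],q[3],q[0]]).as_matrix();print(M.round(3))
g=o["eef_pos"]-.019*M[:,2]; print(g, M.T@(s-g))
```

```text
[0.48615221 0.16434147 0.036     ]
[[ 0.523  0.852  0.028]
 [ 0.852 -0.523  0.   ]
 [ 0.015  0.023 -1.   ]]
[0.48801287 0.16480223 0.03119116] [-0.00129555 -0.0012314  -0.00485845]
```

drive_tool(
  deltas=[
    [[-0.0018, -0.0005, -0.005], 0],
  ],
)

```text
time_s: 3.35
eef_pos: [0.4879, 0.1644, 0.0081]
eef_rot: [0.007, 0.873, 0.488, 0.013]
wrist_force: [0.4, -0.0, -0.4]
opening: 0.696
```

drive_tool(
  deltas=[
    [[0, 0, 0], 0],
    [[0, 0, 0], 0],
    [[0, 0, 0], 0],
    [[0, 0, 0], 0],
    [[0, 0, 0], 0],
    [[0, 0, 0], 0],
  ],
  gripper=0,
)

```text
time_s: 3.95
eef_pos: [0.4874, 0.1644, 0.008]
eef_rot: [0.007, 0.873, 0.488, 0.013]
wrist_force: [-0.9, -0.4, 0.6]
opening: 0.308
```

Run:
```python
from h import *
o=get_obs(); print(o["time_s"],o["eef_pos"],o["eef_rot"],o["opening"],o["wrist_force"])
c=snap("wrist","w5")
```

```text
3.95 [0.48736792 0.1644364  0.0079993 ] [0.00684493 0.87259352 0.48823326 0.01272741] 0.3077831252706562 [-0.88139985 -0.42976639  0.61726688]
```

View pics/w5.png

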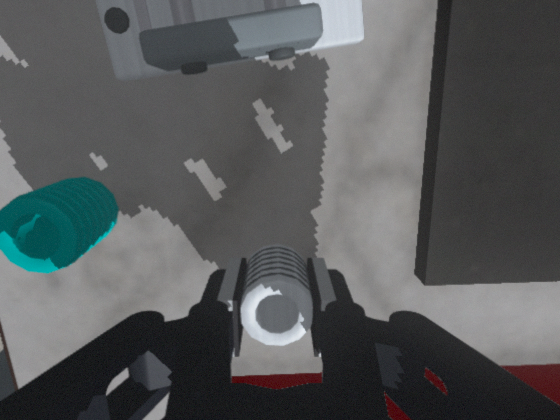

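drive_tool(
  deltas=[
    [[0, 0, 0.02], 0],
    [[0, 0, 0.03], 0],
    [[0, 0, 0.03], 0],
    [[0, 0, 0.03], 0],
    [[0, 0, 0.03], 0],
    [[0, 0, 0.01], 0],
    [[0, 0, 0], 0],
  ],
)

```text
time_s: 4.7
eef_pos: [0.4841, 0.1638, 0.1605]
eef_rot: [0.006, 0.873, 0.488, 0.01]
wrist_force: [-0.7, 0.5, -1.4]
opening: 0.306
```

Run:
```python
from h import *
o=get_obs(); print(o["time_s"],o["eef_pos"],o["eef_rot"],o["opening"],o["wrist_force"])
c=snap("wrist","w6")
```

```text
4.7 [0.48410333 0.16382558 0.16049247] [0.00585744 0.8726902  0.48813217 0.01022214] 0.306290667918068 [-0.70622216  0.49299578 -1.42091267]
```

View pics/w6.png

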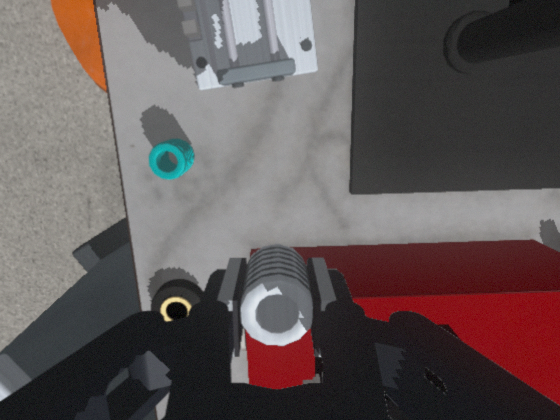

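drive_tool(
  deltas=[
    [[0.01, 0.025, 0], 0],
    [[0.01, 0.025, 0], 0],
    [[0.01, 0.025, 0], 0],
    [[0, 0, 0], 0],
  ],
)

```text
time_s: 5.15
eef_pos: [0.5108, 0.2394, 0.1513]
eef_rot: [0.004, 0.873, 0.487, 0.004]
wrist_force: [-0.1, -0.2, -0.0]
opening: 0.303
```

Run:
```python
from h import *
o=get_obs(); print(o["time_s"],o["eef_pos"],o["eef_rot"],o["opening"],np.abs(o["dq"]).max())
c=snap("wrist","w7")
```

```text
5.15 [0.51082949 0.23942741 0.15128762] [0.00410868 0.87346456 0.48684995 0.00446197] 0.30294991158497026 0.05577972778517918
```

drive_tool(
  deltas=[
    [[0.012, 0.03, 0.01], 0],
    [[0.008, 0.02, 0], 0],
    [[0, 0, 0], 0],
  ],
)

```text
time_s: 5.5
eef_pos: [0.5266, 0.2862, 0.1545]
eef_rot: [0.004, 0.874, 0.486, -0.002]
wrist_force: [-0.3, 0.4, -0.8]
opening: 0.3
```

Run:
```python
from h import *
o=get_obs(); print(o["time_s"],o["eef_pos"],o["eef_rot"],o["opening"],np.abs(o["dq"]).max())
c=snap("wrist","w8")
```

```text
5.5 [0.52655481 0.28615326 0.15452272] [ 0.00352946  0.873856    0.48616667 -0.00228163] 0.30038013499509136 0.03334412750566718
```

View pics/w7.png

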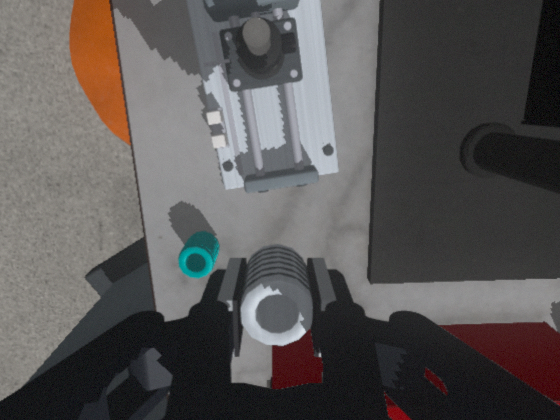

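View pics/w8.png

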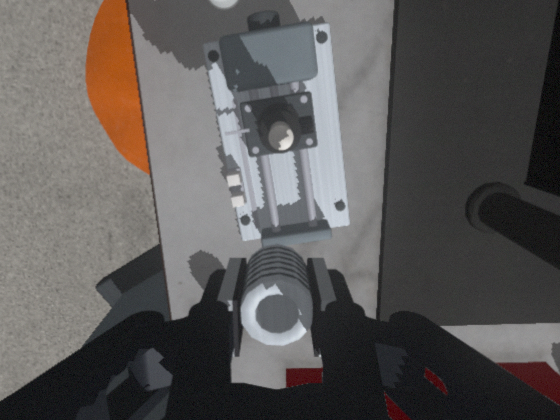

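Run:
```python
import cv2,numpy as np
a=cv2.imread("pics/w7.png")[0:110,200:320]; b=cv2.imread("pics/w8.png")[90:220,215:335]; s=cv2.imread("pics/w8.png")[240:360,215:335]
f=lambda i:cv2.resize(i,None,fx=3,fy=3,interpolation=cv2.INTER_CUBIC)
h=np.zeros((390,800,3),np.uint8)
A=f(a);B=f(b); h[:330,:360]=A; h[:390,400:760]=B; cv2.imwrite("pics/w78.png",h)
cv2.imwrite("pics/w8s.png",cv2.resize(s,None,fx=4,fy=4,interpolation=2))
```

```text
(no output)
```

View pics/w78.png

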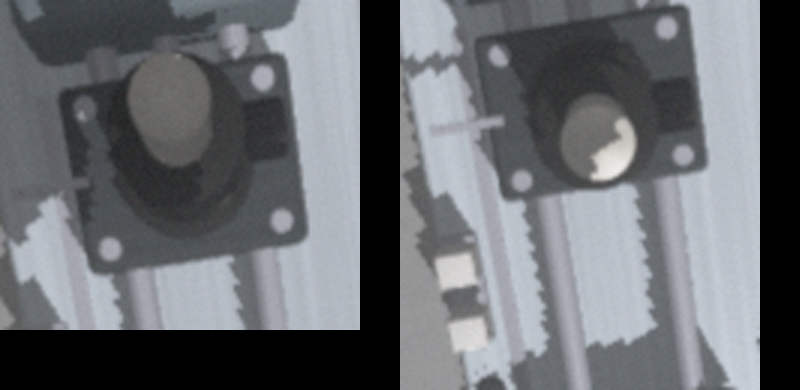

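View pics/w8s.png

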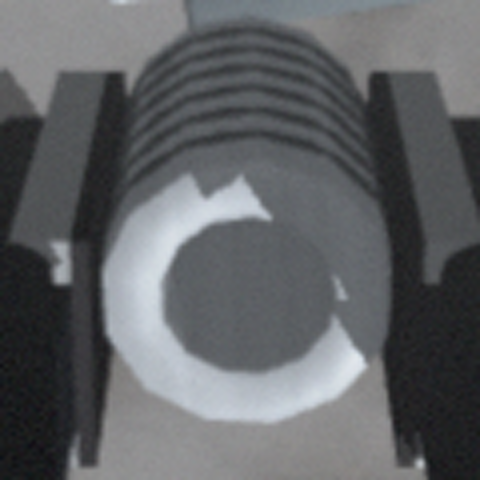

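```bash
cat >> h.py <<'E'
def M(q): return R.from_quat([q[1],q[2],q[3],q[0]]).as_matrix()
G=np.array([0.00684493,0.87259352,0.48823326,0.01272741])
E
python3 - <<'E'
from h import *
c7=load("w7");c8=load("w8");t=load("top0");s=load("side0")
w=[(c7,256.3,31.3),(c8,281.7,139.5)]
p,e=tri(w);print("post",p.round(4),np.round(e,2)); print([onplane(*x,.112).round(4) for x in w])
p,e=tri(w+[(t,160+323/3.3,130+160/3.3),(s,170+281/3.3,170+103/3.3)]);print("post4",p.round(4),np.round(e,2))
o=get_obs();P=o["eef_pos"];Mn=M(o["eef_rot"]);print(P,Mn.round(3)[:,2])
top=onplane(c8,277.2,313.7,.1545+.028); ax=Mn@M(G).T@[0,0,1]
print("sleeve top",top.round(4),"rel",(top-P).round(4),"axis",ax.round(4),"bottom",(top-.036*ax).round(4),"tool",(Mn.T@(top-P)).round(4))
E
```

```text
post [0.5584 0.3314 0.1186] [0.16 0.14]
[array([0.5587, 0.3325, 0.112 ]), array([0.5582, 0.3307, 0.112 ])]
post4 [0.5576 0.3308 0.1106] [5.32 1.21 0.5  0.81]
[0.52611848 0.285128   0.15436561] [-0.001 -0.009 -1.   ]
sleeve top [0.5268 0.2854 0.1825] rel [0.0007 0.0003 0.0281] axis [0.0301 0.0095 0.9995] bottom [0.5257 0.285  0.1465] tool [ 0.0003  0.0005 -0.0281]
```

drive_tool(
  deltas=[
    [[0.013, 0.018, 0], 0],
    [[0.012, 0.018, 0], 0],
    [[0.006, 0.009, 0], 0],
    [[0, 0, 0], 0],
  ],
)

```text
time_s: 5.95
eef_pos: [0.5548, 0.325, 0.1501]
eef_rot: [0.004, 0.875, 0.485, -0.007]
wrist_force: [-0.9, 0.4, -0.0]
opening: 0.301
```

Run:
```python
from h import *
o=get_obs(); print(o["time_s"],o["eef_pos"],o["eef_rot"],o["opening"],np.abs(o["dq"]).max())
c=snap("wrist","w9");s=snap("side","side9");t=snap("top","top9")
im=cv2.imread("pics/w9.png")[130:370,180:380]; 
s=cv2.imread("pics/side9.png")[160:290,190:320]
t=cv2.imread("pics/top9.png")[120:240,200:330]
cv2.imwrite("pics/w9c.png",cv2.resize(im,None,fx=2.5,fy=2.5,interpolation=2))
cv2.imwrite("pics/st9c.png",np.hstack([cv2.resize(s,(400,400),interpolation=2),cv2.resize(t,(400,400),interpolation=2)]))
```

```text
5.95 [0.55481168 0.32501361 0.15009644] [ 0.00395791  0.87460307  0.48476562 -0.00748928] 0.3011190990842404 0.03341012583184754
```

View pics/w9c.png

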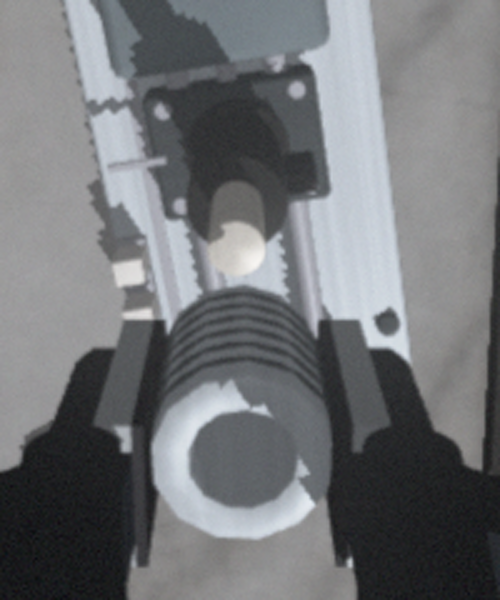

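View pics/st9c.png

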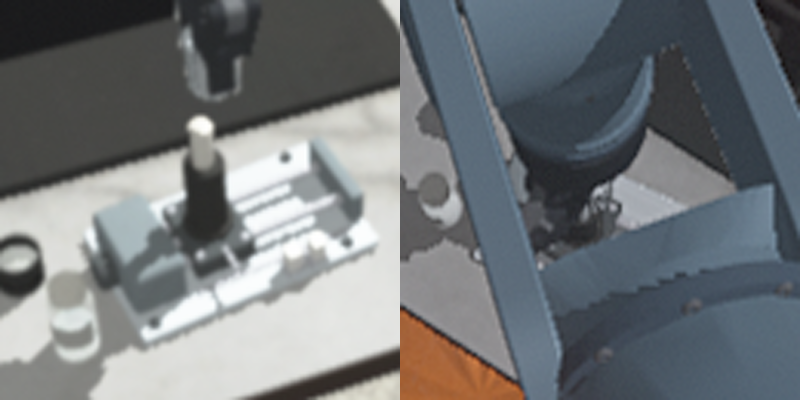

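Run:
```python
from h import *
c8=load("w8");c=load("w9");s=load("side9")
print(tri([(c8,281.7,139.5),(c,274.8,229.2)]))
post=onplane(c,274.8,229.2,.112);print("post",post.round(4))
o=get_obs();P=o["eef_pos"];Mn=M(o["eef_rot"]);print(P)
top=onplane(c,277.2,314,P[2]+.028); ax=Mn@M(G).T@[0,0,1]
bot=top-.036*ax
print("top",top.round(4),"axis",ax.round(4),"bot",bot.round(4),"need",(post-bot).round(4))
# side view checks
k=130/400
print("side post", onplane(s,190+202*k,160+122*k,.112).round(4), proj(s,post), (190+202*k,160+122*k)," sleevebottom pred",proj(s,bot),"crop",(proj(s,bot)-[190,160])/k, (proj(s,post)-[190,160])/k)
```

```text
(array([0.55798668, 0.33048166, 0.10904129]), [np.float64(0.2522369280940924), np.float64(0.2395533986607527)])
post [0.5585 0.3315 0.112 ]
[0.55425393 0.32443151 0.15037772]
top [0.5553 0.3245 0.1784] axis [0.0384 0.0146 0.9992] bot [0.5539 0.3239 0.1424] need [ 0.0046  0.0076 -0.0304]
side post [0.5572 0.3278 0.112 ] [253.66068695 200.53313886] (255.65, 199.65)  sleevebottom pred [257.67688766 186.6461169 ] crop [208.23657741  81.988052  ] [195.87903678 124.71735033]
```

drive_tool(
  deltas=[
    [[0.0025, 0.004, 0], 0],
    [[0.002, 0.0035, 0], 0],
    [[0, 0, -0.01], 0],
    [[0, 0, 0], 0],
  ],
)

```text
time_s: 6.5
eef_pos: [0.5584, 0.3309, 0.1401]
eef_rot: [0.004, 0.875, 0.484, -0.008]
wrist_force: [-0.2, -0.5, -0.8]
opening: 0.305
```

```bash
cat > look.py <<'E'
from h import *
import sys
n=sys.argv[1]
o=get_obs(); print(o["time_s"],o["eef_pos"],o["eef_rot"],o["opening"],np.abs(o["dq"]).max(),o["wrist_force"])
c=snap("wrist","w"+n);s=snap("side","side"+n)
im=cv2.imread(f"pics/w{n}.png")[130:370,180:380]
s=cv2.imread(f"pics/side{n}.png")[160:290,190:320]
cv2.imwrite(f"pics/c{n}.png",np.hstack([cv2.resize(im,(400,480),interpolation=2),cv2.resize(s,(400,480),interpolation=2)]))
E
python3 look.py 10
```

```text
6.5 [0.55844933 0.3308746  0.14006247] [ 0.00412048  0.87500065  0.48404269 -0.00771753] 0.3046219505210959 0.02692689831049481 [-0.16652558 -0.45154481 -0.7575739 ]
```

View pics/c10.png

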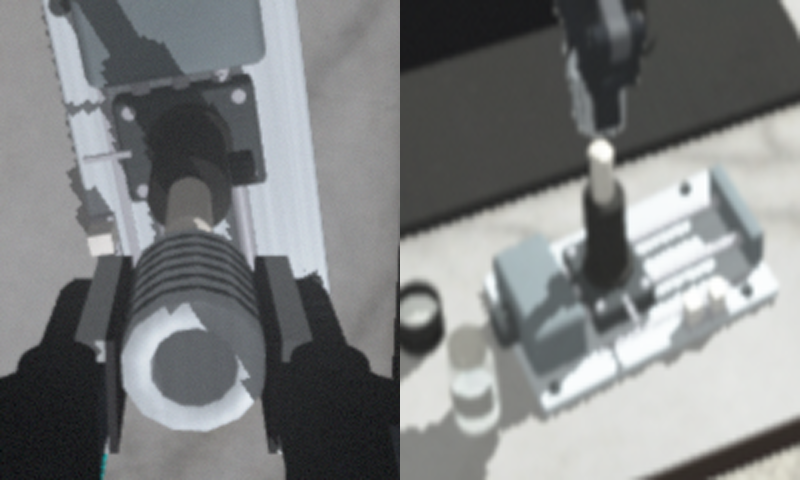

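Run:
```python
from h import *
c=load("w10");s=load("side10")
o=get_obs();P=o["eef_pos"];Mn=M(o["eef_rot"]);print(P)
f=lambda p:(proj(c,p)-[180,130])*2
post=np.array([.5585,.3315,.112])
for dz in (0,-.01,-.03): 
    print("post pred", f(post+[0,0,dz]).round(1))
top=onplane(c,180+194/2,130+367/2,P[2]+.028); ax=Mn@M(G).T@[0,0,1]; bot=top-.036*ax
print("top",top.round(4),"bot",bot.round(4),ax.round(4),"need",(post-bot).round(4), "botpix",f(bot),"bottom far edge",f(bot+.014*Mn[:,0]))
# lateral direction per pixel
print("1mm along tool y ->",f(bot+.001*Mn[:,1])-f(bot), "tool y",Mn[:,1].round(2))
g=lambda p:(proj(s,p)-[190,160])*[400/130,480/130]
print("side", g(bot),g(post))
```

```text
[0.55937803 0.33123902 0.14159526]
post pred [189.6 237.6]
post pred [189.7 222.4]
post pred [189.9 196. ]
top [0.5595 0.3313 0.1696] bot [0.5582 0.3308 0.1336] [0.0362 0.014  0.9992] need [ 0.0003  0.0007 -0.0216] botpix [189.81890417 279.67438498] bottom far edge [189.75121771 222.53283005]
1mm along tool y -> [ 4.38351504e+00 -2.99720692e-04] tool y [ 0.85 -0.53  0.  ]
side [195.02843803 116.30173416] [195.88734276 149.63291502]
```

Run:
```python
from h import *
o=get_obs();Mn=M(o["eef_rot"]);print(Mn.round(4))
im=cv2.imread("pics/w10.png")[205:350,225:330]
cv2.imwrite("pics/w10z.png",cv2.resize(im,None,fx=5,fy=4,interpolation=2))
c=load("w10");P=o["eef_pos"]
top=onplane(c,180+194/2,130+367/2,P[2]+.028)
for ax in (Mn@M(G).T@[0,0,1],-Mn[:,2]):
    b=top-.036*ax
    for lbl,q in (("top",top),("bot",b)):
        print(lbl,[((proj(c,q+.014*(Mn[:,0]*np.cos(a)+Mn[:,1]*np.sin(a)))-[225,205])*[5,4]).round() for a in (0,np.pi/2,-np.pi/2)])
```

```text
[[ 0.5313  0.8471 -0.0073]
 [ 0.847  -0.5314 -0.0138]
 [-0.0156  0.0011 -0.9999]]
top [array([260., 294.]), array([454., 434.]), array([ 66., 434.])]
bot [array([249., 145.]), array([403., 259.]), array([ 96., 259.])]
top [array([260., 294.]), array([454., 434.]), array([ 66., 434.])]
bot [array([259., 140.]), array([413., 255.]), array([106., 255.])]
```

View pics/w10z.png

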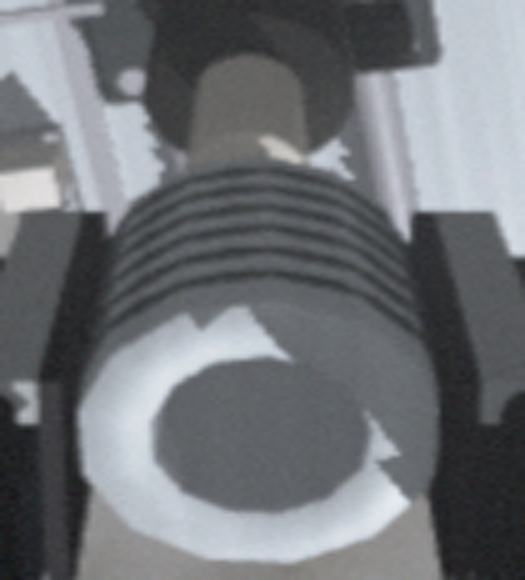

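drive_tool(
  deltas=[
    [[-0.0008, 0.0006, -0.008], 0],
    [[0, 0, -0.007], 0],
    [[0, 0, 0], 0],
  ],
)

```text
time_s: 6.9
eef_pos: [0.5585, 0.3319, 0.1255]
eef_rot: [0.004, 0.875, 0.484, -0.006]
wrist_force: [0.5, -0.6, -1.0]
opening: 0.308
```

```bash
python3 look.py 11
python3 - <<'E'
import cv2
im=cv2.imread("pics/w11.png")[205:350,225:330]
cv2.imwrite("pics/w11z.png",cv2.resize(im,None,fx=5,fy=4,interpolation=2))
E
```

```text
6.9 [0.55849163 0.33188527 0.12549685] [ 0.00432676  0.87499005  0.4840794  -0.00639025] 0.30778968221231245 0.005735021098469046 [ 0.45833805 -0.58014363 -0.96761915]
```

View pics/w11z.png

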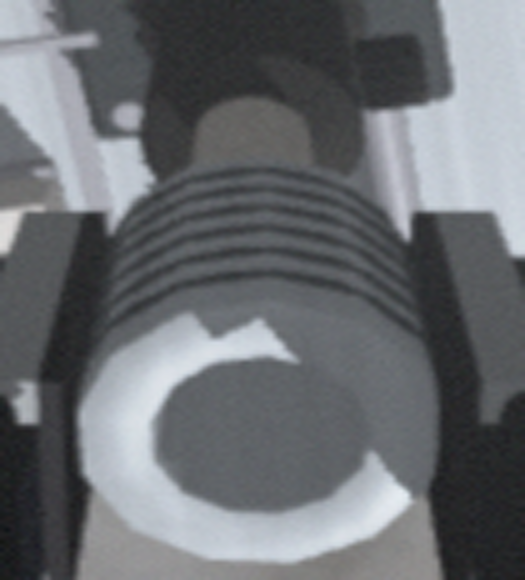

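View pics/c11.png

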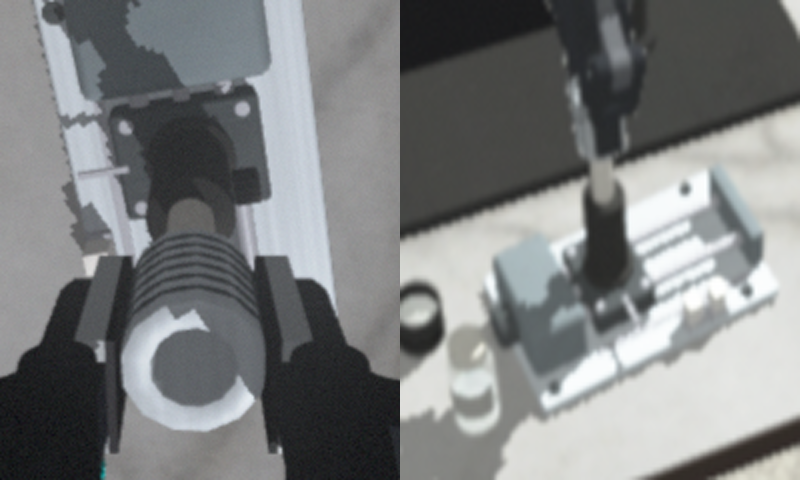

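drive_tool(
  deltas=[
    [[-0.0003, 0.0002, -0.005], 0],
    [[0, 0, -0.005], 0],
    [[0, 0, 0], 0],
  ],
)

```text
time_s: 7.3
eef_pos: [0.559, 0.3324, 0.1161]
eef_rot: [0.004, 0.875, 0.484, -0.005]
wrist_force: [-0.1, 0.3, -0.2]
opening: 0.305
```

```bash
python3 look.py 12
python3 - <<'E'
import cv2
im=cv2.imread("pics/w12.png")[205:350,225:330]
cv2.imwrite("pics/w12z.png",cv2.resize(im,None,fx=5,fy=4,interpolation=2))
E
```

```text
7.3 [0.55897506 0.33242674 0.11614834] [ 0.0044707   0.87499125  0.48408871 -0.00533413] 0.3047456332842101 0.0055626427053159675 [-0.06081123  0.26021695 -0.21193279]
```

View pics/w12z.png

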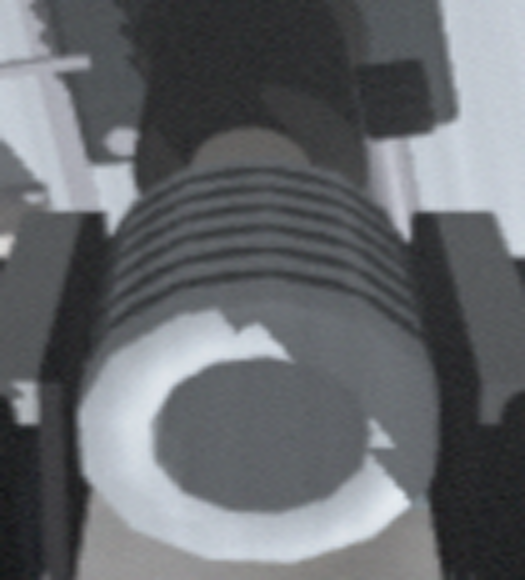

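View pics/c12.png

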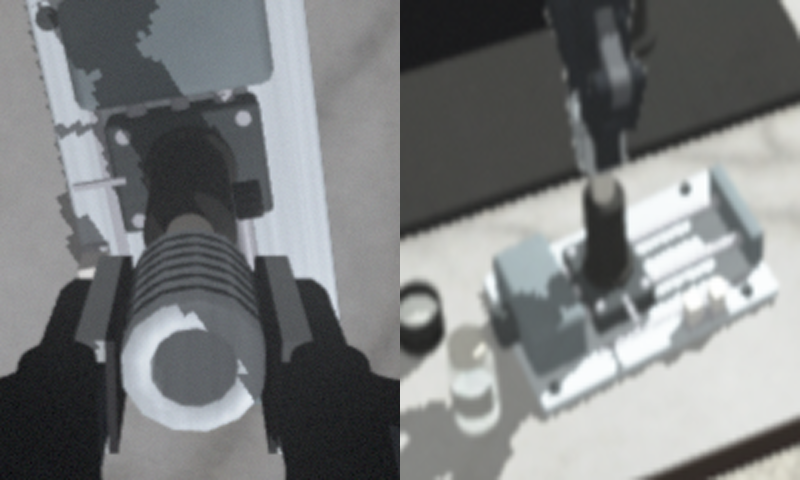

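drive_tool(
  deltas=[
    [[-0.0007, 0.0002, -0.004], 0],
    [[-0.0002, 0, -0.005], 0],
    [[0, 0, 0], 0],
  ],
)

```text
time_s: 7.7
eef_pos: [0.5586, 0.3329, 0.1076]
eef_rot: [0.005, 0.875, 0.484, -0.004]
wrist_force: [0.6, -0.0, -0.6]
opening: 0.305
```

```bash
python3 look.py 13
python3 - <<'E'
import cv2
im=cv2.imread("pics/w13.png")[205:350,225:330]
cv2.imwrite("pics/w13z.png",cv2.resize(im,None,fx=5,fy=4,interpolation=2))
E
```

```text
7.7 [0.55864001 0.33289562 0.10757875] [ 0.00459639  0.87499919  0.48408197 -0.00446571] 0.3052888247442412 0.006705221524260983 [ 0.61168016 -0.01238185 -0.63997119]
```

View pics/w13z.png

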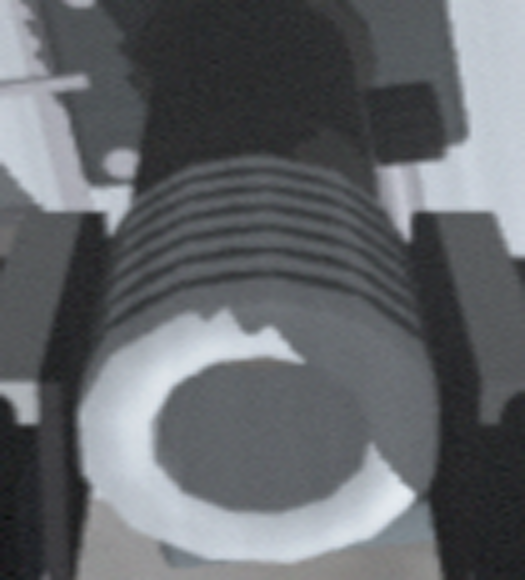

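View pics/c13.png

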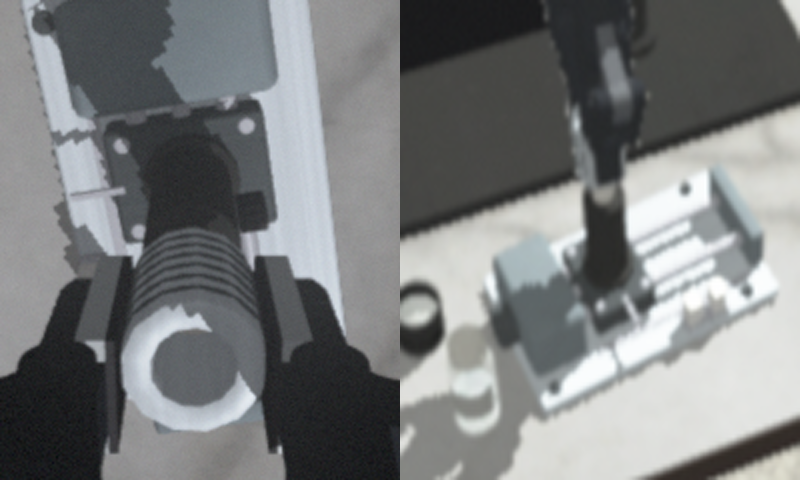

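drive_tool(
  deltas=[
    [[-0.0003, -0.0006, -0.005], 0],
    [[-0.0001, -0.0003, -0.005], 0],
    [[0, 0, 0], 0],
  ],
)

```text
time_s: 8.1
eef_pos: [0.5588, 0.3321, 0.0978]
eef_rot: [0.005, 0.875, 0.484, -0.004]
wrist_force: [-1.1, 0.7, -0.1]
opening: 0.307
```

drive_tool(
  deltas=[
    [[0, -0.0002, -0.004], 0],
    [[0, 0, 0], 0],
  ],
)

```text
time_s: 8.3
eef_pos: [0.5587, 0.3318, 0.0931]
eef_rot: [0.005, 0.875, 0.484, -0.004]
wrist_force: [0.1, 0.0, -0.5]
opening: 0.305
```

```bash
python3 look.py 14
python3 - <<'E'
import cv2
im=cv2.imread("pics/w14.png")[205:350,225:330]
cv2.imwrite("pics/w14z.png",cv2.resize(im,None,fx=5,fy=4,interpolation=2))
E
```

```text
8.3 [0.55866789 0.33182659 0.0931201 ] [ 0.00468041  0.8750176   0.48405259 -0.00392133] 0.3046270790203774 0.011450735852542167 [ 0.05823103  0.00554816 -0.47409853]
```

View pics/w14z.png

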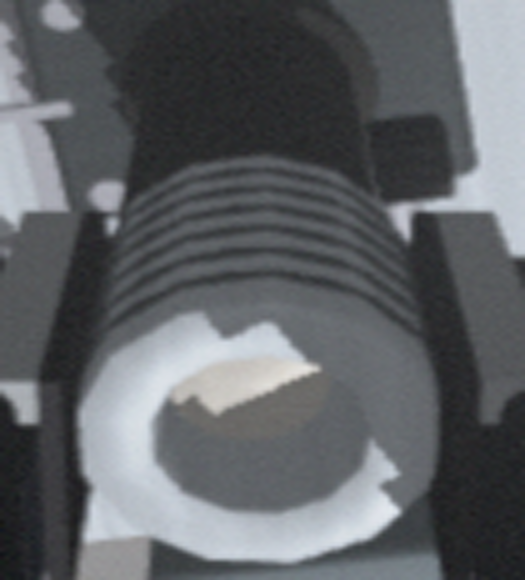

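View pics/c14.png

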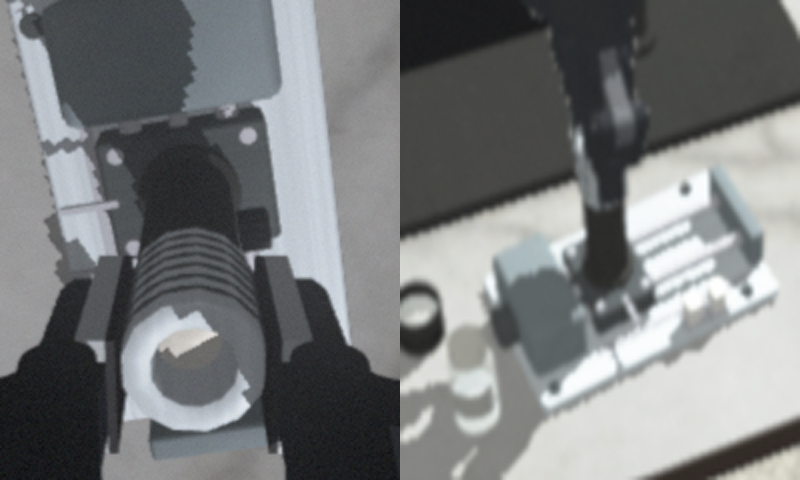

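drive_tool(
  deltas=[
    [[-0.0006, 0.0003, -0.003], 0],
    [[0, 0, 0], 0],
  ],
)

```text
time_s: 8.6
eef_pos: [0.5588, 0.3325, 0.091]
eef_rot: [0.005, 0.875, 0.484, -0.003]
wrist_force: [-0.2, 0.2, -1.3]
opening: 0.309
```

drive_tool(
  deltas=[
    [[0, 0, -0.002], 0],
  ],
)

```text
time_s: 8.7
eef_pos: [0.5593, 0.3326, 0.0899]
eef_rot: [0.005, 0.875, 0.484, -0.002]
wrist_force: [-4.7, -2.2, 19.5]
opening: 0.303
```

```bash
python3 look.py 15
python3 - <<'E'
import cv2
im=cv2.imread("pics/w15.png")[205:350,225:330]
cv2.imwrite("pics/w15z.png",cv2.resize(im,None,fx=5,fy=4,interpolation=2))
E
```

```text
8.7 [0.55928536 0.33264932 0.08991648] [ 0.00494509  0.87499301  0.48410438 -0.00239395] 0.3031705861194039 0.004986951780449748 [-4.6848469  -2.18006531 19.49101604]
```

View pics/w15z.png

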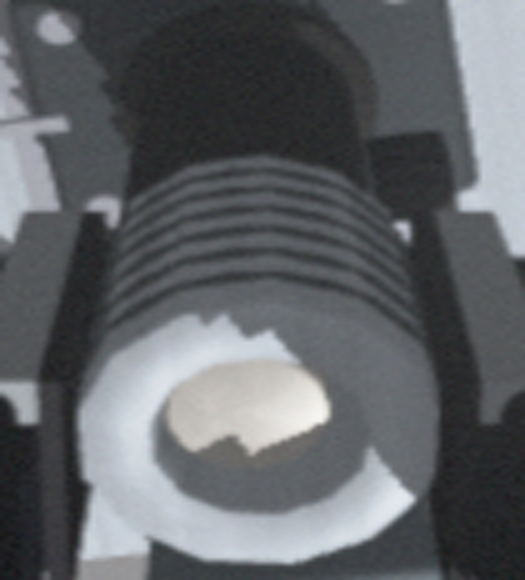

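View pics/c15.png

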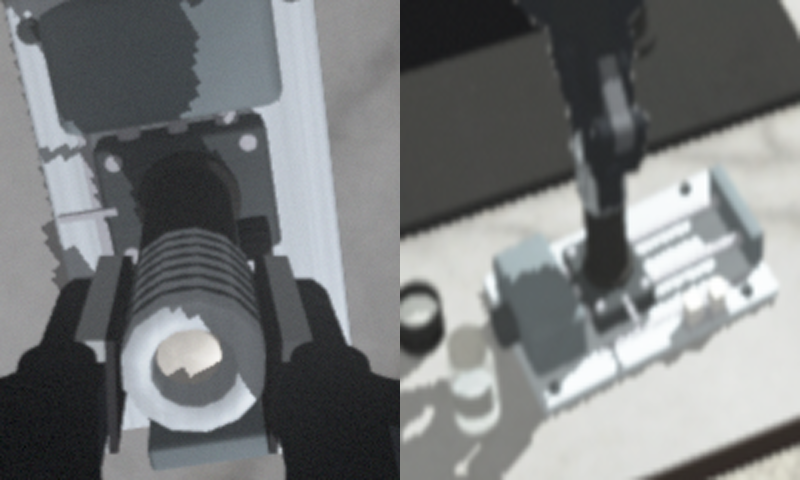

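Seated: 19.5 N vertical contact at the height expected for the holder's top, and the post's top is visible inside the bore. I'll let it settle, then measure the pull.

drive_tool(
  deltas=[
    [[0, 0, 0], 0],
    [[0, 0, 0], 0],
  ],
)

```text
time_s: 9.0
eef_pos: [0.5595, 0.3328, 0.0906]
eef_rot: [0.005, 0.875, 0.484, -0.002]
wrist_force: [-0.2, 0.6, 0.1]
opening: 0.306
```

Run:
```python
from h import *
for n,(x0,y0),o in [("w7",(195,95),"n7"),("w8",(215,115),"n8"),("w9",(215,175),"n9")]:
    im=cv2.imread(f"pics/{n}.png")[y0:y0+100,x0:x0+60]
    cv2.imwrite(f"pics/{o}.png",cv2.resize(im,None,fx=5,fy=5,interpolation=2))
a=[cv2.imread(f"pics/{o}.png")[:,:260] for o in ("n7","n8","n9")]
cv2.imwrite("pics/n789.png",np.hstack(a))
im=cv2.imread("pics/side15.png")[225:260,245:305]
cv2.imwrite("pics/s15n.png",cv2.resize(im,None,fx=12,fy=12,interpolation=2))
```

```text
(no output)
```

View pics/n789.png

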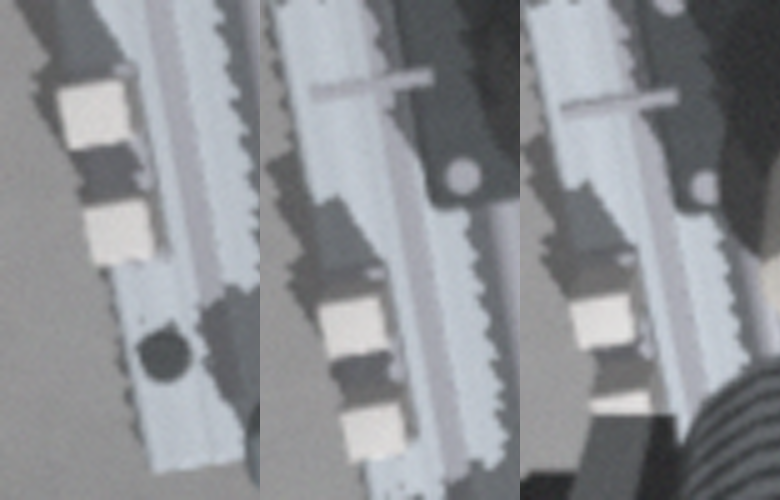

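View pics/s15n.png

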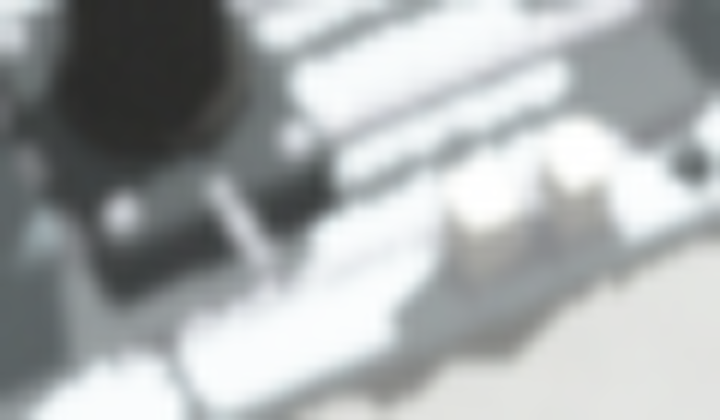

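Run:
```python
from h import *
c7,c8,c9,s=[load(x) for x in ("w7","w8","w9","side15")]
f7=lambda x,y:(c7,195+x/5,95+y/5); f8=lambda x,y:(c8,215+x/5,115+y/5); f9=lambda x,y:(c9,215+x/5,175+y/5); fs=lambda x,y:(s,245+x/12,225+y/12)
xh=np.array([.379,.925]);
c1=tri([f7(95,116),f8(93,326),f9(85,320)]); c2=tri([f7(120,232),f8(114,431)]); pt=tri([f8(50,92),f9(42,107)])
print(c1,c2,pt)
h=.032
for z in (.029,.032,.035):
  C1=[onplane(*q,z)[:2] for q in (f7(95,116),f8(93,326),f9(85,320),fs(487,205))]
  C2=[onplane(*q,z)[:2] for q in (f7(120,232),f8(114,431),fs(580,150))]
  print(z,np.round(C1,4).tolist(),np.round(C2,4).tolist(), "sep",np.round([np.linalg.norm(C1[0]-C2[0]),np.linalg.norm(C1[1]-C2[1])],4))
PT=[onplane(*q,.0275)[:2] for q in (f8(50,92),f9(42,107),fs(275,278))];print("pt",np.round(PT,4).tolist())
d=C2[1]-C1[1];print("dir",d/np.linalg.norm(d))
# plate long edge direction from top0 corners & guide rods
for z in (.029,.032):
  n8=(onplane(*f8(93,326),z)+onplane(*f8(114,431),z))[:2]/2; ns=(onplane(*fs(487,205),z)+onplane(*fs(580,150),z))[:2]/2
  print("pull w8",(PT[0]-n8)@xh,"side",(PT[2]-ns)@xh)
```

```text
(array([0.50703001, 0.31459552, 0.02491815]), [np.float64(0.240799308877323), np.float64(0.20046596926805568), np.float64(0.3433200751873831)]) (array([0.50053845, 0.29906107, 0.02510241]), [np.float64(0.08703611508917361), np.float64(0.08173892374488848)]) (array([0.52163775, 0.34741392, 0.02610201]), [np.float64(0.2312957267019183), np.float64(0.22275318274373224)])
0.029 [[0.5075, 0.3145], [0.5079, 0.3153], [0.5086, 0.3156], [0.5003, 0.317]] [[0.5013, 0.2991], [0.5014, 0.2998], [0.496, 0.2998]] sep [0.0166 0.0168]
0.032 [[0.5079, 0.3143], [0.5085, 0.3157], [0.5096, 0.3164], [0.4988, 0.3189]] [[0.5018, 0.2991], [0.5021, 0.3004], [0.4945, 0.3017]] sep [0.0164 0.0166]
0.035 [[0.5084, 0.3142], [0.5092, 0.3161], [0.5106, 0.3173], [0.4973, 0.3207]] [[0.5023, 0.2992], [0.5029, 0.3009], [0.493, 0.3037]] sep [0.0162 0.0164]
pt [[0.5217, 0.3475], [0.5222, 0.3475], [0.5172, 0.3468]]
dir [-0.38587941 -0.92254923]
pull w8 0.04345998500146866 side 0.042725817803622265
pull w8 0.042759931166782575 side 0.04152925338388384
```

drive_tool(
  deltas=[
    [[-0.003, -0.0074, -0.0003], 0],
    [[-0.003, -0.0074, -0.0003], 0],
    [[0, 0, 0], 0],
  ],
)

```text
time_s: 9.3
eef_pos: [0.554, 0.32, 0.0906]
eef_rot: [0.003, 0.875, 0.484, 0.001]
wrist_force: [1.3, 4.8, -2.4]
opening: 0.307
```

```bash
python3 look.py 16
```

```text
9.3 [0.55399255 0.31995667 0.0905555 ] [0.00331388 0.87493366 0.48423058 0.00092579] 0.30652729226914344 0.01743108589587097 [ 1.27580102  4.77394236 -2.38960644]
```

View pics/c16.png

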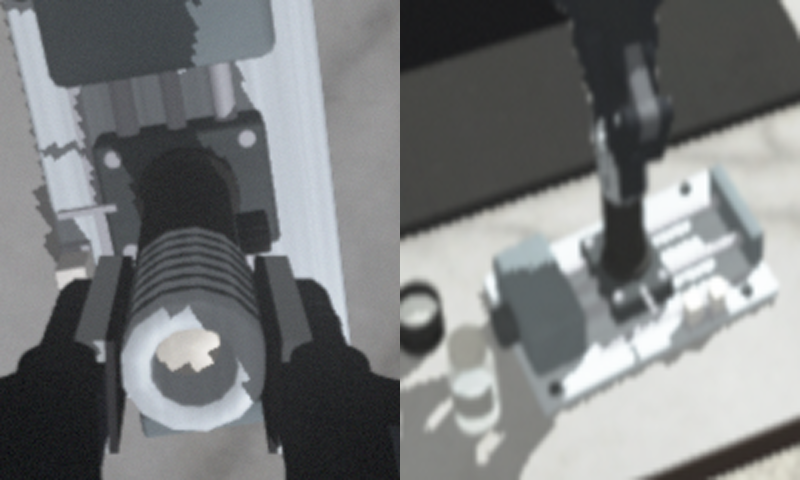

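drive_tool(
  deltas=[
    [[-0.003, -0.0074, -0.0008], 0],
    [[-0.003, -0.0074, -0.0005], 0],
    [[-0.002, -0.005, -0.0005], 0],
    [[0, 0, 0], 0],
  ],
)

```text
time_s: 9.8
eef_pos: [0.5473, 0.3047, 0.0905]
eef_rot: [0.001, 0.875, 0.485, 0.005]
wrist_force: [2.3, 5.9, -3.8]
opening: 0.304
```

```bash
python3 look.py 17
python3 - <<'E'
import cv2
im=cv2.imread("pics/side17.png")[215:265,240:310]
cv2.imwrite("pics/s17n.png",cv2.resize(im,None,fx=10,fy=10,interpolation=2))
E
```

```text
9.8 [0.54728095 0.3047267  0.09050176] [0.00091321 0.8747687  0.48451086 0.00530284] 0.3042292748568671 0.01942470915479702 [ 2.25266864  5.86546121 -3.79906318]
```

View pics/c17.png

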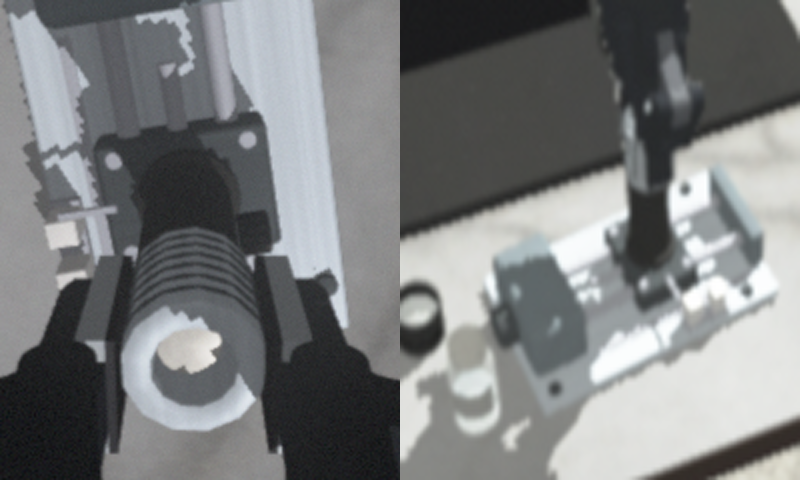

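View pics/s17n.png

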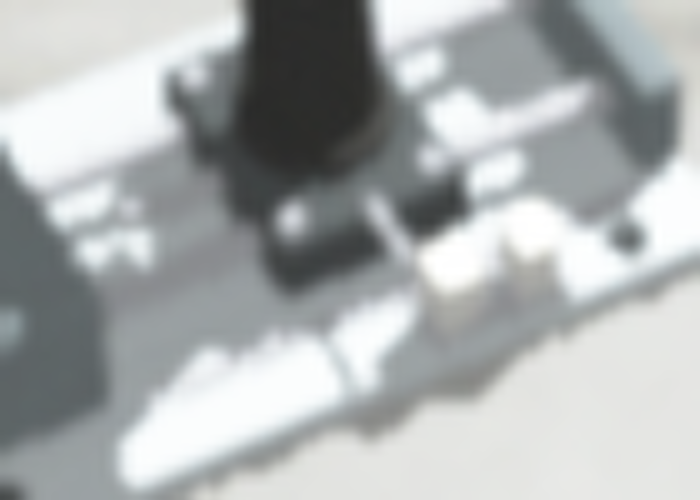

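Run:
```python
from h import *
im=cv2.imread("pics/w17.png")[220:280,185:255]; cv2.imwrite("pics/w17n.png",cv2.resize(im,None,fx=9,fy=9,interpolation=2))
```

```text
(no output)
```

View pics/w17n.png

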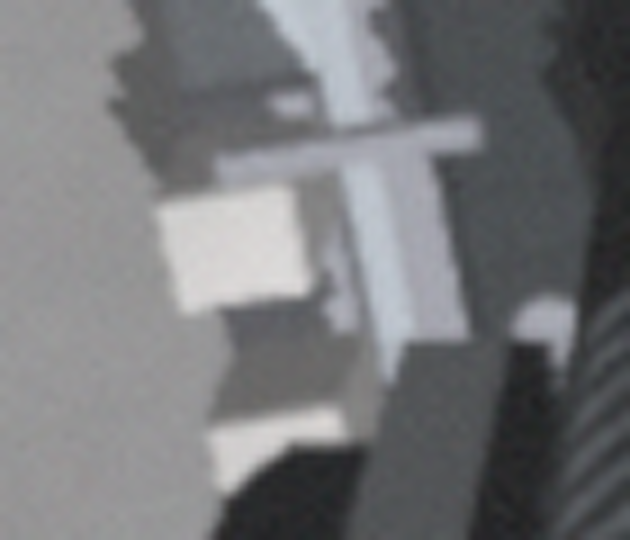

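Run:
```python
from h import *
c=load("w17"); f=lambda x,y,z:onplane(c,185+x/9,220+y/9,z)[:2]
d=np.array([-.382,-.924])
t=f(222,168,.0275)
for z in (.0255,.028):
  e=[f(185,312,z),f(310,290,z),f(210,430,z),f(335,405,z)]
  print(z,[round(float((x-t)@d),4) for x in e], "top edge",round(float((f(160,200,z)-t)@d),4),round(float((f(295,185,z)-t)@d),4))
print(t,get_obs()["eef_pos"])
```

```text
0.0255 [0.0107, 0.0105, 0.0197, 0.0193] top edge 0.0023 0.0028
0.028 [0.0097, 0.0096, 0.0186, 0.0182] top edge 0.0014 0.0019
[0.51022021 0.32035997] [0.54739696 0.30506226 0.09048043]
```

drive_tool(
  deltas=[
    [[-0.003, -0.0072, -0.001], 0],
    [[-0.0027, -0.0065, -0.001], 0],
    [[0, 0, 0], 0],
  ],
)

```text
time_s: 10.2
eef_pos: [0.5432, 0.2957, 0.0906]
eef_rot: [-0.001, 0.875, 0.485, 0.01]
wrist_force: [1.8, 7.9, -3.8]
opening: 0.304
```

```bash
cat > fin.py <<'E'
from h import *
import sys,subprocess
n=sys.argv[1]
subprocess.run(["python3","look.py",n])
im=cv2.imread(f"pics/w{n}.png")[180:270,180:270]; s=cv2.imread(f"pics/side{n}.png")[215:265,250:300]; z=cv2.imread(f"pics/w{n}.png")[205:350,225:330]
cv2.imwrite(f"pics/f{n}.png",np.hstack([cv2.resize(im,(450,450),interpolation=2),cv2.resize(z,(326,450),interpolation=2)]))
cv2.imwrite(f"pics/fs{n}.png",cv2.resize(s,(500,500),interpolation=2))
E
python3 fin.py 18
```

```text
10.2 [0.54319677 0.29572343 0.09057042] [-0.0014103   0.87460295  0.48473692  0.00989012] 0.30417872099760007 0.028133492554718326 [ 1.8365897   7.87911973 -3.8059432 ]
```

View pics/f18.png

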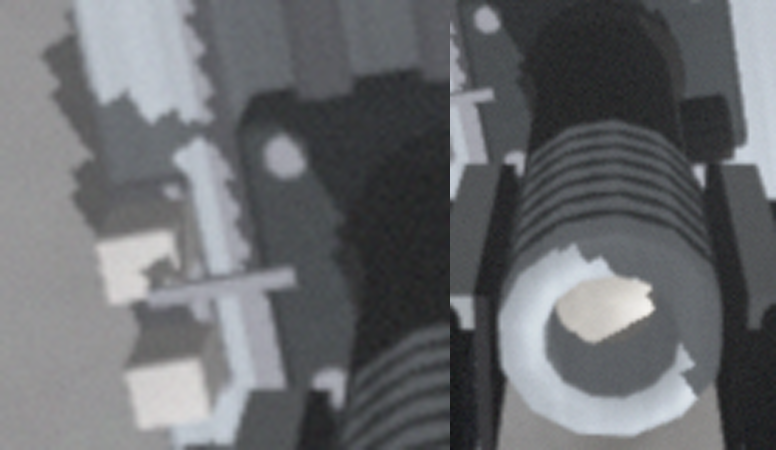

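View pics/fs18.png

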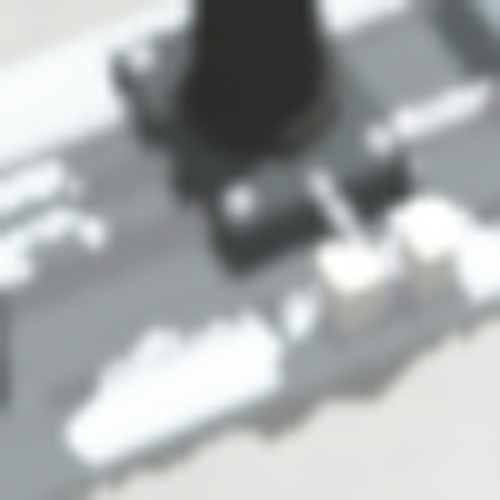

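Run:
```python
from h import *
c=load("w18"); f=lambda x,y,z:onplane(c,180+x/5,180+y/5,z)[:2]
d=np.array([-.382,-.924])
t=f(151,298,.0275)
e=[f(112,304,.0255),f(180,287,.0255),f(130,372,.0255),f(205,355,.0255)]
print([round(float((x-t)@d),4) for x in e],t, get_obs()["eef_pos"])
```

```text
[0.0006, -0.0001, 0.0098, 0.0092] [0.5064278  0.31117903] [0.54331232 0.29607692 0.0905536 ]
```

drive_tool(
  deltas=[
    [[-0.0025, -0.006, -0.001], 0],
  ],
)

```text
time_s: 10.4
eef_pos: [0.5417, 0.2921, 0.0904]
eef_rot: [-0.002, 0.874, 0.485, 0.012]
wrist_force: [1.5, 10.0, 4.5]
opening: 0.305
```

```bash
python3 fin.py 19; python3 -c "
from h import *
print(get_obs()['eef_pos'])"
```

```text
10.4 [0.54168092 0.29207171 0.0904318 ] [-0.00227014  0.87445385  0.48495761  0.01189244] 0.3052206196588333 0.13750053430816264 [ 1.45191232 10.01262135  4.5183649 ]
[0.5413718  0.29139986 0.09041549]
```

View pics/f19.png

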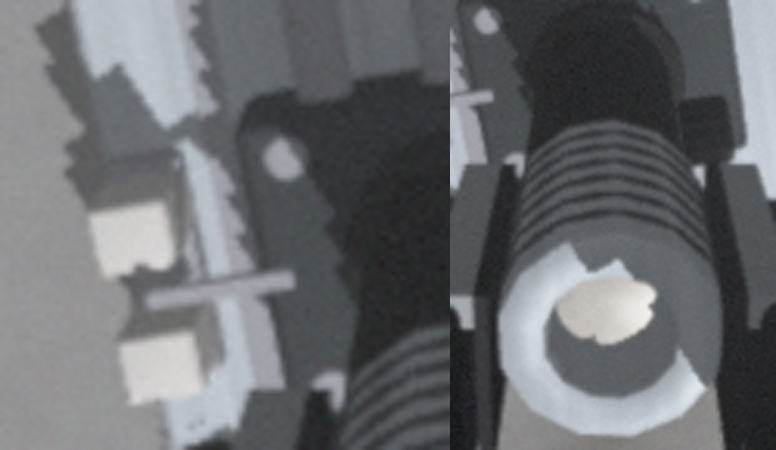

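View pics/fs19.png

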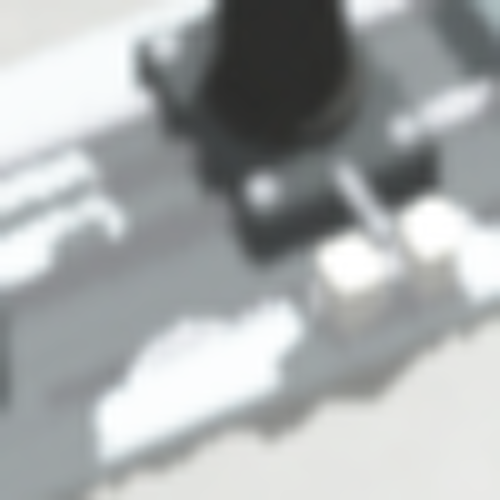

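```bash
python3 fin.py 20
python3 - <<'E'
from h import *
c=load("w19"); f=lambda x,y,z:onplane(c,180+x/5,180+y/5,z)[:2]
d=np.array([-.382,-.924])
t=f(149,298,.0275)
e=[f(103,276,.0255),f(178,262,.0255),f(120,346,.0255),f(200,332,.0255)]
print([round(float((x-t)@d),4) for x in e],t, get_obs()["eef_pos"],get_obs()["time_s"])
E
```

```text
10.5 [0.5413718  0.29139986 0.09041549] [-0.00214333  0.87455813  0.48477864  0.01153942] 0.30509332122288274 0.007295794835134213 [0.58569813 7.79283085 0.69895923]
[-0.0031, -0.0033, 0.0062, 0.0061] [0.50492859 0.30790391] [0.54143025 0.29157608 0.09041261] 10.6
```

View pics/f20.png

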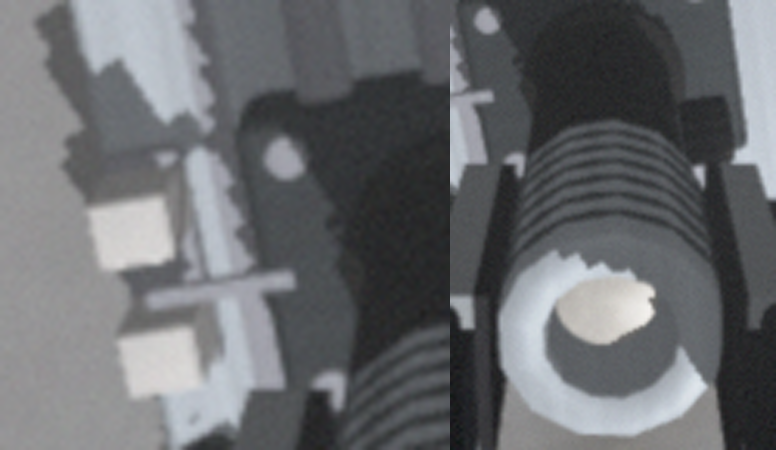

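View pics/fs20.png

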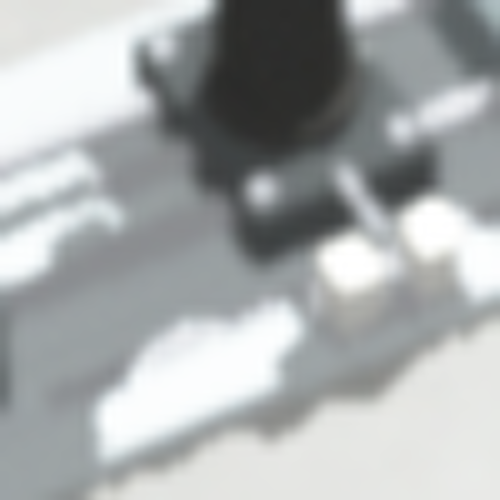

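The pointer stands between the cheeks. The side view puts it on the middle and the wrist view about 1 mm short, against a 4 mm tolerance. The arm is at rest with the sleeve seated, so I'm handing in.

Run:
```python
from h import *
from bench import hand_in
o=get_obs(); print(o["time_s"],o["eef_pos"],o["wrist_force"],o["opening"])
print(hand_in())
```

```text
10.6 [0.54143025 0.29157608 0.09041261] [1.24407605 8.8469931  0.05400191] 0.3013282433778032
the job is handed in; nothing more can be done
None
```

I put the metal sleeve over the post while the slide was home, then pulled the slide out by the sleeve until its pointer stood in the notch. I handed in at 10.6 s of the 48 s allowed, still gripping the sleeve. The hand-in gives no verdict, so these are my own last checks:

- **Sleeve seating:** when I pressed it down at the home position, the vertical force rose to 19.5 N at the height the holder's top should give. The tool stayed within about 1 mm of that height at the end, and the post's top was still visible in the bore in the last wrist picture.
- **Pointer:** the side view showed the pointer tip on the middle of the notch, while the wrist view put it about 1 mm short. That disagreement is inside the 4 mm tolerance, so I left it. The arm was at rest.
- **Grip and spring:** the gripper stayed stopped at an opening of about 0.30 on the sleeve, and the wrist felt about 9 N along the pull. I judged the fingertips to be about 8 mm above the holder, clear of the slide.
- **Other things on the bench:** I touched none of them. The lens tube and vial looked unmoved in the side pictures while I seated the sleeve and pulled the slide. I did not check the sensor puck again at the end.

Post height measured from two wrist views came out at 119 and 109 mm against the stated 112 mm. I used 112 mm and corrected the sideways alignment by eye as I lowered the sleeve.

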